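# Hang the lipped bin on the slat-stand rail

### The job

Two white bins with carrying bars stand on the workbench; only one of them has a hooked lip on its back. Hang that bin by its lip over the rail of the small slat stand, about the middle of the empty stretch beside the shallow bin that already hangs there, so that it hangs freely, roughly upright and square to the rail. Leave the bin without a lip standing where it is.

Things in the scene. Friction and masses are not known exactly. Their poses are not given: they have to be found in the camera images.
- bin_bar (a point): The bin to hang: white, open, 110 mm front to back (its x), 100 wide, 100 high, about 0.35 kg. A straight carrying bar 16 mm wide, 18 high runs front to back over its middle on two end posts (90 mm apart), its underside 36 mm above the rim. This point: the bar's centre, 145 mm above the bin's underside, over its middle. Axes: the bin's own, x from front to back (the lip is at the back), z up.
- bin_lip (a point): The bin's hooked lip, 70 mm wide, at the top of its back wall: a flange with a down-turned plate, leaving a slot 26 mm front to back and 24 mm deep, open below. This point: middle of the slot, on the flange's underside, 68 mm behind and 49 mm below the bar's centre. Same axes. Hung up, this underside rests on the rail; the play lets the bin lean forward up to 0.2 rad.
- bay (a point): Middle of the empty stretch of rail, on its top edge and mid-thickness, 170 mm above the bench. Rail: upright aluminium strip 6 mm thick on top of a fixed low stand of plywood slats, flush with its front. y along the rail, x from the stand's front to its back, z up. Bins hang in front, lip plate behind. The rail ends 125 mm to -y; a fixed shallow bin, 5 mm above the rail, begins 115 mm to +y.
- tote_bar (a point): The bin to leave alone: same size, colour and carrying bar as the other, but a plain back with no lip. This point: the centre of its bar, 145 mm above its underside; x from its front to its back.
Mind the look-alikes: they are no part of the job. What is shaped like the part that bears bin_bar but pink or turquoise is not meant.

How it is judged (in metres and radians):
At the end, for the whole second after the job is handed in: The lipped bin hangs at rest by its lip: bar centre 40-110 mm in front of the rail, 20-60 mm above its top edge, within 50 mm along it of the empty stretch's middle; tilted under 0.3 rad, square to the stand within 0.35 rad. The lipless bin is within 30 mm of its start (x of bin_bar in the frame of bay between -0.11 and -0.04 m and y of bin_bar in the frame of bay between -0.05 and 0.05 m and z of bin_bar in the frame of bay between 0.02 and 0.06 m and angle between bin_bar's own z axis and vertical below 0.3 rad and angle between the x axis of bin_bar and the x axis of bay, either way round below 0.35 rad and linear speed of bin below 0.03 m/s and distance of tote_bar from where it was at the start of the episode below 0.03 m); the robot touches nothing.
It fails at once if the bin without a lip is shifted by 30 mm or more (distance of tote_bar from where it was at the start of the episode above 0.03 m).
It also fails if it takes over 48 s, if anything falls off the work surface, if the arm or the gripper's body presses on something with over 40 N, if the wrist force passes 120 N, or if a joint passes its speed limit or range.

### The arm

A 7-joint arm with a two-finger parallel gripper is mounted at the origin on the work surface. World frame = base frame: x ahead of the robot, y to its left, z up, the work surface at z = 0. Lengths are in mm, angles in rad, forces in N, time in s.
With the tool pointing down it reaches from about 350 to 775 mm from the base axis. Payload 3.1 kg.
Tool frame: the origin (TCP) lies between the finger pads; the fingertips stand 22 mm ahead of it and the grasp point (between the pads) lies 3 mm ahead of it; z points along the fingers, y is the direction in which the jaws open and shut (so a half turn about z gives the same grasp; the last joint's range is limited). The gripper opens to 85 mm and grips with 20 to 120 N. Pads are 22 mm wide; open, the fingers measure 114 mm over their backs; the gripper's body (76 mm by 85 mm) begins 54 mm behind the grasp point. The pads swing forward as they close: fully open they stand 13 mm farther back than shut.
Start: joints at [-1.224, 0.311, 0.014, 1.512, -0.004, 1.319, -0.027], TCP at [208.468, 508.978, 229.204] pointing down, gripper open.
Joint ranges: [-2.7, 2.7], [-0.3, 1.91], [-1.27, 1.3], [0.12, 2.57], [-1.44, 4.58], [0.2, 2.03], [-3.05, 3.05]. Speed limits (rad/s): [2.79, 2.79, 3.14, 3.14, 3.14, 3.14, 3.14].

### API

Orientations are given as a 3x3 rotation matrix whose columns are the frame's x, y, z axes.
In Python, from cell import * gives the robot as it stands. The module is installed in compiled form; this text tells all that it offers.
- The arm moves only by the tool step_arm, never from a script. Its argument "moves" is one flat list of numbers, 7 for each row, row after row: the shift along the world's x, y, z in cm, then the turn, a rotation vector about the world's x, y, z in degrees, then the opening, from 0 (shut) to 1 (fully open). A call has 1 to 5 rows; each row is the pose to reach, as a shift and turn from the pose commanded when the call began; what a row does not reach only later rows make up. A row lasts 1/8 s, in which the tool goes at most 62.5 mm and 10.7 degrees, less where a joint would pass 70% of its speed; a pose out of reach is approached as far as the arm can. A call with a gripper value outside its range is refused whole. The fingers move at their own pace and stop on an object; "newtons" is the grip in N (left out, the last holds). Time passes only in rows, so rows that repeat a pose let the fingers close. It gives the time, the measured TCP pose, the force and the opening at its end, in the units of the state.
- read_state(): the state, without advancing time (a new reading comes with each control period).
- camera(name): name is "side" or "top" or "wrist"; returns a dict with "image" (400x640x3 uint8, red, green, blue), "fx", "fy", "cx", "cy" (pixels), "xyz" and "attitude" of the camera in the world; the wrist camera has in their place "tool_from_camera" (4x4, takes a point from camera to tool coordinates, whose origin is the TCP and whose axes are the flange's). Camera axes: x right, y up, looking along -z (the intrinsics and any distortion apply to the point x, -y, -z); pixel columns grow to the right and rows downward; lengths in mm; the calibration is good to about 2 mm. A picture is of the moment at which its call begins: read the wrist's pose just before it. There is no depth.
- finish_job(): hands the job in, once; it reports no verdict.
Trained networks look in a picture, given as the dict that the camera call returned (one of the last four; its "shot" number tells which), for a name from the list of things; names that differ only in an ending like _2 or _b are one class to them, and where a whole thing is asked for, a point or a joint stands for the part that bears it (a point fixed in the world has none). Each returns a list of dicts, best first, with "score" (0 to 1); they miss things now and then, are a little off and sometimes report something else, mostly with a low value. They report only what shows in the picture. A call takes as long as a camera call. They do not tell look-alikes from the thing itself.
- recognise(name, picture): "position" ([x, y, z] in mm, in world coordinates, good to about 4 mm: the middle of the surface that is visible of it).
- mark_of(name, picture): "position" ([x, y, z] in mm, in world coordinates, good to about 4 mm: a listed point, or the origin of a listed thing).
The state is a dict: "time": time; "q": joint angles; "joint_velocities": joint speeds; "tau": joint torques, N m; "tool_pos": TCP position; "tcp_rot": TCP orientation; "ft_force": force on the tool from outside, world axes, zero at the start; "moment": the same for the moment, N m; "width": opening from 0.0 (shut) to 1.0 (fully open).
Only numpy, scipy, OpenCV 4.12 (cv2) and the standard library are available. Lean on these libraries where they do the work, as an engineer would, in place of code of your own. Each camera call takes 0.05 s, during which the arm holds its last target. There are 200 camera calls.

## Working session

There is one attempt and no reset: what is moved stays moved. The work goes in short steps, Python scripts to look and compute and a tool call to move; the robot and the scene stay as the last step left them, time stands still between calls to the robot, and variables do not carry over. Pictures are saved under pics/ and viewed, about 8 in all and at most 12, crops included, and the job is handed in when it is done.

Besides the shell and the picture viewer there is one more tool, called after "Request:" as name(argument=value, ...) on one line, values as JSON. step_arm: Moves the arm, as the interface text tells. Its arguments: {"type":"object","properties":{"moves":{"type":"array"},"newtons":{"type":"number"}},"required":["moves"]}

```bash
mkdir -p pics
cat > h.py <<'E'
from cell import *
import numpy as np, cv2
def save(p,n,crop=None,s=1):
    im=p["image"][:,:,::-1]
    if crop: a,b,c,d=crop; im=im[b:d,a:c]
    im=cv2.resize(im,None,fx=s,fy=s,interpolation=cv2.INTER_CUBIC); cv2.imwrite("pics/"+n,im)
def ray(p,u,v):
    R=np.array(p["attitude"]); d=R@np.array([(u-p["cx"])/p["fx"],-(v-p["cy"])/p["fy"],-1]); return np.array(p["xyz"]),d
def onz(p,u,v,z):
    o,d=ray(p,u,v); return o+d*(z-o[2])/d[2]
def proj(p,X):
    R=np.array(p["attitude"]); c=R.T@(np.array(X)-np.array(p["xyz"])); return p["cx"]+p["fx"]*c[0]/-c[2], p["cy"]-p["fy"]*c[1]/-c[2]
E
python3 - <<'E'
from h import *
np.set_printoptions(precision=1,suppress=True)
P={}
for n in("top","side"):
    p=camera(n); P[n]=p
    print(n,{k:(v if k!="image" else 0) for k,v in p.items()})
    for t in("bin_bar","bin_lip","bay","tote_bar"):
        for r in mark_of(t,p): print(t,round(r["score"],2),np.array(r["position"]),np.array(proj(p,r["position"])))
im=np.vstack([P["top"]["image"],P["side"]["image"]])
save(P["top"],"top.png",s=1.25);save(P["side"],"side.png",s=1.25)
E
```

```text
top {'image': 0, 'fx': 475.4856941172438, 'fy': 475.4856941172438, 'cx': 319.42971611687335, 'cy': 195.140521098056, 'xyz': array([ 302.6,  -91.4, 1252.1]), 'attitude': array([[ 0. ,  1. , -0.1],
       [-1. ,  0. ,  0. ],
       [ 0. ,  0.1,  1. ]]), 'shot': 1}
bin_bar 0.83 [ 508.2 -491.3  149.1] [487.  164.7]
bin_bar 0.78 [ 254.3 -321.2  146.1] [417.  273.5]
bin_bar 0.7 [ 421.8 -293.6  143.5] [403.5 201.2]
bin_lip 0.9 [ 567.6 -311.3   95.6] [406.  144.9]
bin_lip 0.64 [ 424.2 -219.5   94.2] [369.6 202.3]
bin_lip 0.61 [ 193.6 -282.4   93.8] [396.9 298.2]
bay 0.8 [573.4 277.8 166.6] [159.1 134.8]
tote_bar 0.75 [617.4 -82.2 140.3] [313.7 120.1]
tote_bar 0.36 [ 426.1 -218.    92. ] [368.9 201.6]
side {'image': 0, 'fx': 373.33132448074144, 'fy': 373.33132448074144, 'cx': 319.87409979593366, 'cy': 197.13749913582703, 'xyz': array([ 246. , -915.2,  744.1]), 'attitude': array([[ 1. ,  0.1, -0.2],
       [-0.2,  0.6, -0.8],
       [ 0. ,  0.8,  0.6]]), 'shot': 2}
bin_bar 0.94 [ 250.7 -319.5  145.6] [252.9 259.1]
bin_bar 0.81 [ 512.3 -493.3  143.6] [394.9 300.5]
bin_bar 0.64 [ 420.9 -293.7  143.2] [325.  240.2]
bin_bar 0.64 [ 615.3 -262.   148.2] [396.9 218.5]
bin_lip 0.82 [ 422.8 -219.4   95.7] [318.1 234.4]
bin_lip 0.8 [ 571.4 -307.3   97.5] [384.9 248.2]
bin_lip 0.71 [ 503.3 -426.7   96.4] [376.1 290.9]
bay 0.84 [580.1 278.2 169.8] [328.3 121.2]
tote_bar 0.85 [615.7 -82.4 144.9] [372.  180.6]
```

View pics/top.png

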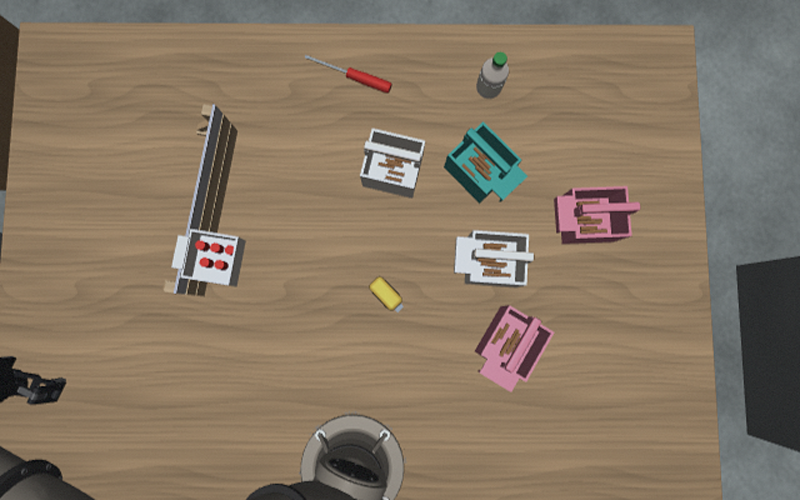

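View pics/side.png

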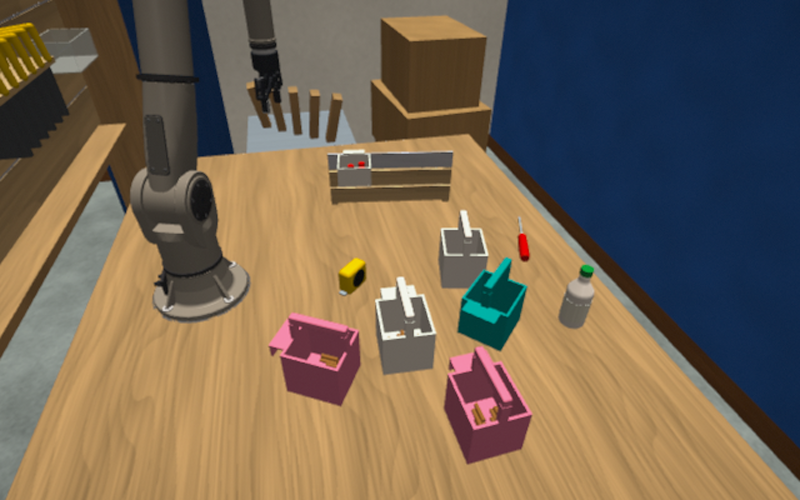

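The candidates in the top view, as raw pixels:
- White bin with a lip plate on its left: (403,201)
- White bin without a lip: (314,120), this is the tote
- Pink bins: (487,165) and (417,274)
- Turquoise bin: (388,130)

The side view also shows the lip on the white bin at (325,240). I choose that one and will check it in a close crop, alongside the rail.

Run:
```python
from h import *
np.set_printoptions(precision=3,suppress=True)
p=camera("top"); im=p["image"]
a=cv2.resize(im[75:240,125:205],None,fx=3.6,fy=3.6,interpolation=cv2.INTER_CUBIC)
b=cv2.resize(im[175:240,355:435],None,fx=6,fy=6,interpolation=cv2.INTER_CUBIC)
H=max(a.shape[0],b.shape[0]); f=lambda x:np.vstack([x,np.zeros((H-x.shape[0],x.shape[1],3),np.uint8)])
cv2.imwrite("pics/crop.png",np.hstack([f(a),f(b)])[:,:,::-1]); print(a.shape,b.shape)
s=read_state(); print(s["tool_pos"],s["tcp_rot"],s["ft_force"],s["width"])
for n in("top","side"):
    q=camera(n)
    for t in("bin_bar","bin_lip","bay","tote_bar"):
        for r in mark_of(t,q): print(n,t,round(r["score"],2),np.array(r["position"]))
```

```text
(594, 288, 3) (390, 480, 3)
[208.469 508.98  229.215] [[-0.925  0.379  0.   ]
 [ 0.379  0.925  0.   ]
 [-0.     0.    -1.   ]] [ 0.22   0.342 -0.148] 1.0000458895803346
top bin_bar 0.88 [ 511.5 -491.7  148.2]
top bin_bar 0.83 [ 617.4 -263.3  142. ]
top bin_bar 0.82 [ 256.4 -323.2  147. ]
top bin_bar 0.79 [ 424.  -291.5  142.4]
top bin_lip 0.98 [ 423.3 -218.2   92.4]
top bin_lip 0.96 [ 567.3 -309.    96.9]
top bin_lip 0.69 [ 194.8 -287.9   91.6]
top bay 0.63 [571.  278.  167.8]
top tote_bar 0.68 [616.2 -83.8 144.3]
side bin_bar 0.94 [ 508.5 -494.2  144.4]
side bin_bar 0.92 [ 614.2 -264.2  148.5]
side bin_bar 0.79 [ 417.7 -291.9  141.7]
side bin_bar 0.73 [ 253.3 -318.8  148. ]
side bin_lip 0.96 [ 570.1 -307.    97.1]
side bin_lip 0.87 [ 419.1 -219.5   93.3]
side bin_lip 0.61 [ 505.5 -426.3   94.3]
side bin_lip 0.6 [ 199.5 -286.7   95.8]
side bay 0.74 [578.7 277.9 168.5]
side tote_bar 0.64 [612.7 -81.8 146.1]
```

View pics/crop.png

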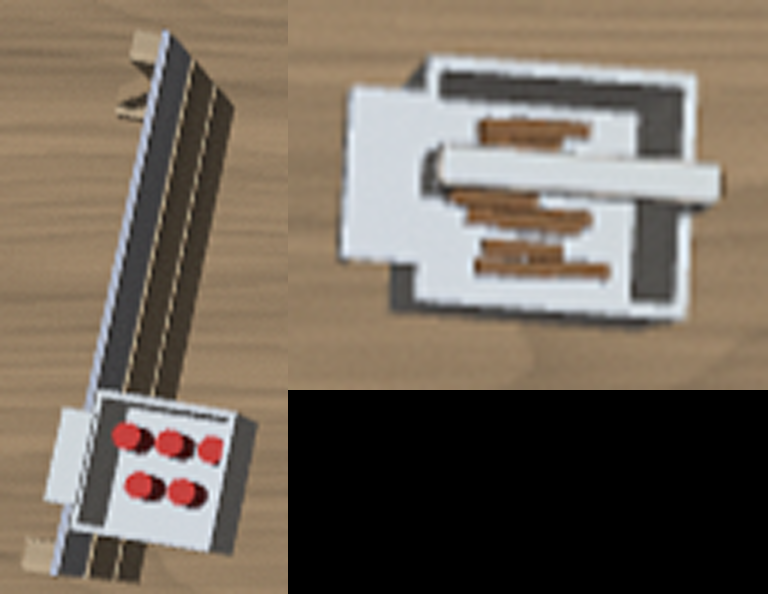

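Run:
```python
from h import *
np.set_printoptions(precision=1,suppress=True)
p=camera("top")
A=onz(p,125+167/3.6,75+35/3.6,170);B=onz(p,125+56/3.6,75+573/3.6,170)
e=(A-B)/np.linalg.norm(A-B); nx=np.array([-e[1],e[0],0])
print("rail far/near end",A,B,np.linalg.norm(A-B),"x axis yaw deg",np.degrees(np.arctan2(nx[1],nx[0])),"bay",A-125*e)
f=lambda u,v,z:onz(p,355+(u-288)/6,175+v/6,z)
C=f(442,163,154);D=f(720,180,154); g=C-D; print("bar",C,D,(C+D)/2,np.degrees(np.arctan2(g[1],g[0])))
for a,b,z in(((432,58),(695,75),100),((415,300),(685,318),100)):
    g=f(*a,z)-f(*b,z);print(np.degrees(np.arctan2(g[1],g[0])),np.linalg.norm(g))
```

```text
rail far/near end [693.3 252.8 170. ] [342.3 308.8 170. ] 355.4547560485169 x axis yaw deg 80.92841450598415 bay [569.9 272.5 170. ]
bar [ 418.2 -238.6  154. ] [ 411.9 -346.2  154. ] [ 415.1 -292.4  154. ] 86.6266246742331
86.41998808030938 107.47232221554853
86.31867191184688 109.22351734275922
```

The crop confirms the choice: the white bin with the lip plate at crop pixel (380,175). Its bar points 86.4° in the world frame, and the stand's x axis points 80.9°. I'm now moving towards a hover above it.

Request:
step_arm(moves=[4.2,-4.4,1,0,0,-10,1,8.4,-8.8,2,0,0,-20,1,12.6,-13.2,3,0,0,-30,1,16.8,-17.6,4,0,0,-40,1,21,-22,5,0,0,-50,1])

```text
time: 1.72
tool_pos: [419.6, 287.5, 279.8]
tcp_rot: [[-0.299, 0.954, 0.001], [0.954, 0.299, 0.001], [0.001, 0.001, -1.0]]
ft_force: [0.5, 1.2, -0.3]
width: 0.996
```

Request:
step_arm(moves=[0.5,-6,0,0,0,-5,1,1,-12,0,0,0,-10,1,1.5,-18,0,0,0,-15,1,2,-24,0,0,0,-21,1,2,-30,0,0,0,-21,1])

```text
time: 2.35
tool_pos: [438.6, -13.0, 279.5]
tcp_rot: [[0.058, 0.998, 0.001], [0.998, -0.058, 0.0], [0.0, 0.001, -1.0]]
ft_force: [1.0, 0.7, 0.3]
width: 1.003
```

Request:
step_arm(moves=[0,-6,0,0,0,0,1,-0.5,-12,0,0,0,0,1,-1,-18,0,0,0,0,1,-1.5,-24,-2,0,0,0,1,-2,-28,-4,0,0,0,1])

```text
time: 2.98
tool_pos: [417.8, -294.1, 239.3]
tcp_rot: [[0.06, 0.998, 0.001], [0.998, -0.06, -0.002], [-0.002, 0.001, -1.0]]
ft_force: [1.2, 1.1, 0.7]
width: 0.999
```

```bash
cat >> h.py <<'E'
def wrist():
    s=read_state(); p=camera("wrist"); T=np.array(p["tool_from_camera"]); R=np.array(s["tcp_rot"])
    p["attitude"]=R@T[:3,:3]; p["xyz"]=R@T[:3,3]+np.array(s["tool_pos"]); return p,s
E
python3 - <<'E'
from h import *
np.set_printoptions(precision=1,suppress=True)
p,s=wrist()
print(s["tool_pos"],p["xyz"])
for t in("bin_bar","bin_lip"):
    for r in mark_of(t,p): print(t,round(r["score"],2),np.array(r["position"]),np.array(proj(p,r["position"])))
print(p["fx"],[k for k in p])
save(p,"w1.png")
E
```

```text
[ 417.8 -294.1  239.3] [ 423.  -221.5  383.3]
bin_bar 0.94 [ 417.5 -289.9  143.3] [314.5 193.3]
bin_bar 0.89 [ 614.3 -263.2  146.4] [609.2 138.7]
bin_bar 0.88 [ 250.1 -321.7  143.6] [ 88.9 248.3]
bin_lip 0.93 [ 424.2 -220.9   97.2] [318.  90.]
bin_lip 0.88 [ 571.9 -311.5   95.7] [500.3 191.9]
bin_lip 0.86 [ 505.9 -425.2   97.2] [418.8 314.1]
bin_lip 0.82 [ 190.2 -287.    97. ] [ 41.8 190.4]
356.72936938636997 ['image', 'fx', 'fy', 'cx', 'cy', 'tool_from_camera', 'shot', 'attitude', 'xyz']
```

View pics/w1.png

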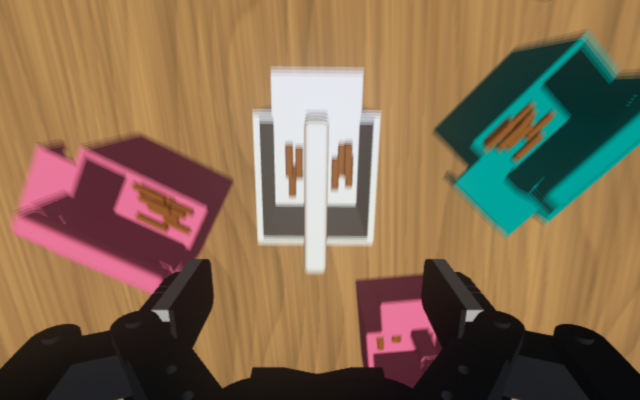

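The wrist picture shows the bar at (315,193), centred between the open fingers and aligned with them; the lip is at (318,90). I'm descending to grasp.

Request:
step_arm(moves=[0,0.3,-4,0,0,0,1,0,0.3,-7,0,0,0,1,0,0.3,-9.2,0,0,0,1,0,0.3,-9.2,0,0,0,1,0,0.3,-9.2,0,0,0,0], newtons=60)

```text
time: 3.75
tool_pos: [419.8, -287.6, 148.5]
tcp_rot: [[0.055, 0.998, 0.002], [0.998, -0.055, -0.001], [-0.0, 0.002, -1.0]]
ft_force: [0.0, -0.2, -0.5]
width: 0.817
```

Request:
step_arm(moves=[0,0,0,0,0,0,0,0,0,0,0,0,0,0,0,0,0,0,0,0,0,0,0,0,0,0,0,0])

```text
time: 4.25
tool_pos: [418.1, -288.4, 147.7]
tcp_rot: [[0.058, 0.998, -0.0], [0.998, -0.058, -0.0], [-0.0, -0.0, -1.0]]
ft_force: [-2.0, 1.0, 4.1]
width: 0.155
```

Request:
step_arm(moves=[0,0,1,0,0,0,0,0,0,4,0,0,0,0,0,0,9,0,0,0,0,0,0,14,0,0,0,0,0,0,19,0,0,0,0])

```text
time: 4.88
tool_pos: [418.2, -287.6, 338.7]
tcp_rot: [[0.057, 0.998, 0.0], [0.998, -0.057, 0.0], [0.0, 0.0, -1.0]]
ft_force: [1.3, -0.2, -3.1]
width: 0.155
```

Request:
step_arm(moves=[1,4,0,0,0,-1,0,2.5,9.5,0,0,0,-2,0,4,15,0,0,0,-3,0,5.5,20.5,0,0,0,-4,0,7,26,0,0,0,-5,0])

```text
time: 5.5
tool_pos: [488.5, -26.1, 337.2]
tcp_rot: [[0.144, 0.99, 0.0], [0.99, -0.144, 0.0], [0.0, 0.0, -1.0]]
ft_force: [1.3, 0.6, -1.6]
width: 0.158
```

Request:
step_arm(moves=[1.5,5,0,0,0,-0.5,0,3,10,0,0,0,-0.5,0,5,15,0,0,0,-0.5,0,6.5,18,0,0,0,-0.5,0,7,19.5,0,0,0,-0.5,0])

```text
time: 6.12
tool_pos: [558.3, 169.7, 336.0]
tcp_rot: [[0.149, 0.989, -0.002], [0.989, -0.149, -0.0], [-0.001, -0.002, -1.0]]
ft_force: [1.0, -0.1, -3.0]
width: 0.16
```

Run:
```python
from h import *
np.set_printoptions(precision=1,suppress=True)
p,s=wrist()
print(s["tool_pos"],s["tcp_rot"],s["ft_force"],s["width"])
P=[("wrist",p),("top",camera("top")),("side",camera("side"))]
for n,c in P:
  for t in("bin_bar","bin_lip","bay","tote_bar"):
    for r in mark_of(t,c):
      if r["position"][1]>-150: print(n,t,round(r["score"],2),np.array(r["position"]),np.array(proj(c,r["position"])))
save(p,"w2.png");save(P[1][1],"t2.png",(90,40,290,240),3)
```

```text
[558.3 169.7 336. ] [[ 0.1  1.  -0. ]
 [ 1.  -0.1 -0. ]
 [-0.  -0.  -1. ]] [ 1.  -0.1 -3. ] 0.16015448948989816
wrist bin_bar 0.71 [562.1 166.5 334.7] [324.1 265.8]
wrist bin_lip 0.73 [569.8 236.8 287.8] [317.8 100.7]
wrist bay 0.96 [577.3 275.7 168.7] [319.8  46.2]
top bin_bar 0.94 [563.1 166.4 331.3] [187.7 119.8]
top bin_lip 0.59 [568.6 239.8 281.6] [159.  123.7]
top bay 0.62 [571.9 280.  166.2] [158.2 135.5]
top tote_bar 0.65 [615.3 -79.7 144.3] [312.6 120.5]
side bin_bar 0.61 [558.8 164.4 331.1] [332.6  88.9]
side bin_lip 0.73 [567.5 235.7 282.9] [328.9  95.4]
side tote_bar 0.56 [611.2 -80.4 142.3] [370.2 181.1]
```

View pics/w2.png

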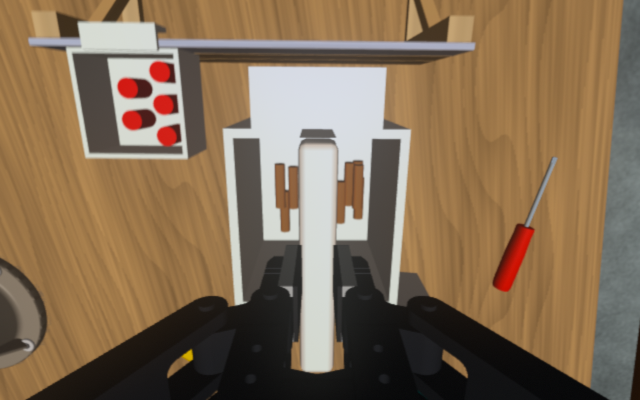

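View pics/t2.png

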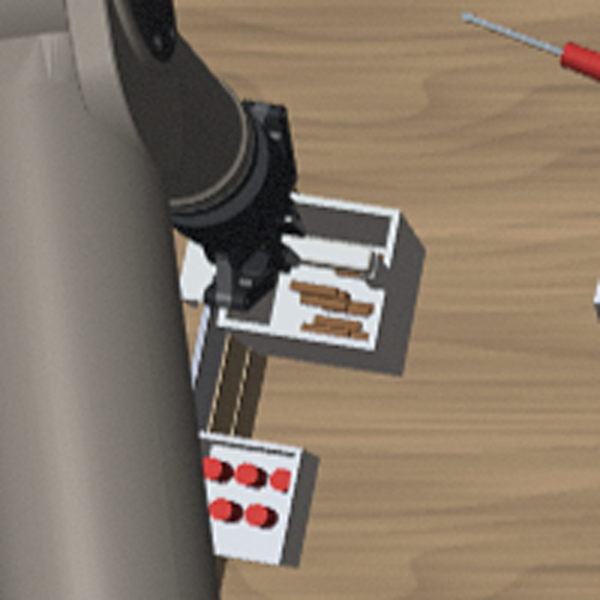

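The wrist picture shows the rail top from (31,42) to (475,47), roughly parallel to the lip's rear edge at row 67, with the lip at columns 250–385. In the top crop the bin is held square. Next I'm working out the rail line from this view.

Run:
```python
from h import *
np.set_printoptions(precision=1,suppress=True)
p,s=wrist()
im=p["image"].astype(int)
for u in(210,300,390,440): print(u,[tuple(im[v,u]) for v in range(36,58,1)][::1])
A=onz(p,474,46.5,170);B=onz(p,31,42,170);e=(A-B)/np.linalg.norm(A-B)
n=np.array([-e[1],e[0],0]);print(A,B,np.linalg.norm(A-B),n,np.degrees(np.arctan2(n[1],n[0])),"bay",A-125*e)
for z in(288,290):
  L=onz(p,250,67,z);R=onz(p,385,67,z);print(L,R,np.linalg.norm(L-R),(L+R)/2, ((L+R)/2-A)@n)
```

```text
210 [(np.int64(161), np.int64(123), np.int64(79)), (np.int64(165), np.int64(135), np.int64(106)), (np.int64(175), np.int64(165), np.int64(167)), (np.int64(172), np.int64(175), np.int64(194)), (np.int64(169), np.int64(174), np.int64(193)), (np.int64(169), np.int64(172), np.int64(192)), (np.int64(167), np.int64(170), np.int64(189)), (np.int64(168), np.int64(171), np.int64(190)), (np.int64(167), np.int64(168), np.int64(184)), (np.int64(142), np.int64(137), np.int64(142)), (np.int64(68), np.int64(63), np.int64(62)), (np.int64(61), np.int64(56), np.int64(53)), (np.int64(61), np.int64(56), np.int64(54)), (np.int64(61), np.int64(56), np.int64(55)), (np.int64(63), np.int64(57), np.int64(55)), (np.int64(84), np.int64(71), np.int64(59)), (np.int64(121), np.int64(95), np.int64(67)), (np.int64(72), np.int64(56), np.int64(40)), (np.int64(63), np.int64(50), np.int64(35)), (np.int64(63), np.int64(49), np.int64(35)), (np.int64(69), np.int64(54), np.int64(38)), (np.int64(77), np.int64(60), np.int64(42))]
300 [(np.int64(152), np.int64(116), np.int64(76)), (np.int64(145), np.int64(112), np.int64(77)), 
[... 2515 characters left out ...]
t64(65), np.int64(59), np.int64(55)), (np.int64(65), np.int64(59), np.int64(55)), (np.int64(66), np.int64(58), np.int64(55)), (np.int64(70), np.int64(62), np.int64(57)), (np.int64(84), np.int64(70), np.int64(57)), (np.int64(83), np.int64(64), np.int64(43)), (np.int64(73), np.int64(56), np.int64(37)), (np.int64(106), np.int64(80), np.int64(51)), (np.int64(155), np.int64(118), np.int64(74))]
[701.2 253.7 170. ] [348.7 311.5 170. ] 357.2260495294606 [0.2 1.  0. ] 80.68995005438197 bay [577.9 274.  170. ]
[538.6 255.7 288. ] [606.6 245.2 288. ] 68.79794628148456 [572.6 250.4 288. ] -24.09008856678962
[538.9 255.5 290. ] [606.2 245.1 290. ] 68.08630604558915 [572.6 250.3 290. ] -24.21426959252576
```

Request:
step_arm(moves=[0.4,2,0,0,0,-0.5,0,0.9,4,0,0,0,-0.5,0,0.9,4,-4,0,0,-0.5,0,0.9,4,-8,0,0,-0.5,0,0.9,4,-8,0,0,-0.5,0])

```text
time: 7.55
tool_pos: [564.4, 208.6, 253.0]
tcp_rot: [[0.159, 0.987, -0.01], [0.987, -0.159, -0.002], [-0.004, -0.009, -1.0]]
ft_force: [-0.4, 0.5, -2.1]
width: 0.153
```

Run:
```python
from h import *
np.set_printoptions(precision=1,suppress=True)
p,s=wrist()
print(s["tool_pos"],s["ft_force"],s["width"])
P=[("wrist",p),("top",camera("top")),("side",camera("side"))]
for n,c in P:
  for t in("bin_bar","bin_lip","bay"):
    for r in mark_of(t,c):
      if r["position"][1]>-50: print(n,t,round(r["score"],2),np.array(r["position"]),np.array(proj(c,r["position"])))
a=cv2.resize(P[0][1]["image"],None,fx=1,fy=1)[0:300,:]
b=cv2.resize(P[2][1]["image"][60:180,220:460],None,fx=2.5,fy=2.5,interpolation=cv2.INTER_CUBIC)
b=np.hstack([b,np.zeros((300,40,3),np.uint8)])
cv2.imwrite("pics/m3.png",np.vstack([a,b])[:,:,::-1])
```

```text
[564.4 208.6 253. ] [-0.4  0.5 -2.1] 0.15287854322737432
wrist bin_bar 0.81 [563.5 209.5 249.1] [312.7 256.5]
wrist bin_lip 0.7 [576.3 274.7 201. ] [318.3 102.1]
top bin_bar 0.87 [569.2 202.8 252.1] [180.8 127.1]
top bin_lip 0.65 [580.3 276.  204.1] [154.5 127.8]
side bin_bar 0.81 [568.6 204.3 253.7] [331.4 107.4]
side bin_lip 0.95 [577.7 279.3 203.1] [327.9 112.4]
```

View pics/m3.png

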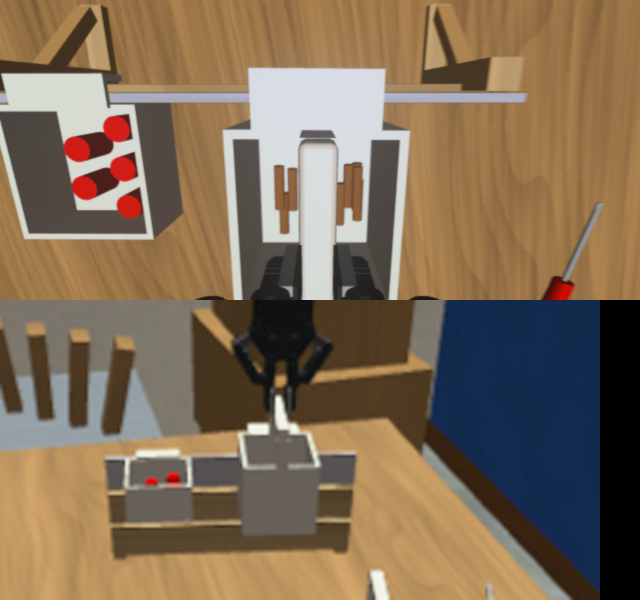

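Run:
```python
from h import *
np.set_printoptions(precision=1,suppress=True)
p,s=wrist(); n=np.array([.161,.987,0]);e=np.array([.987,-.161,0])
L=np.array([564.4,208.6,0])
for nm,u,v,z in(("rail@R",420,97.5,170),("rail@L",220,97.5,170),("rail end",526,98,170),("lip rear",317,68,205),("bin back edge",370,129,203-3)):
    X=onz(p,u,v,z);print(nm,X,(X-L)@n,(X-L)@e)
```

```text
rail@R [643.3 264.7 170. ] 68.08181373181343 68.87700693962522
rail@L [520.  284.9 170. ] 68.10993654971249 -56.12498351999508
rail end [708.7 253.7 170. ] 67.76592929643199 135.20778800139445
lip rear [582.2 290.1 205. ] 83.34721602853705 4.480217459173097
bin back edge [606.3 254.1 200. ] 51.63146403036151 34.03160642464152
```

The wrist view puts the slot's middle 67 mm ahead of the TCP and the rail at 68 mm, so the lip is centred over the rail. I'm lowering onto it.

Request:
step_arm(moves=[0,0,-1.2,0,0,0,0,0,0,-2.2,0,0,0,0,0,0,-2.8,0,0,0,0,0,0,-2.8,0,0,0,0])

```text
time: 8.7
tool_pos: [566.9, 206.9, 228.2]
tcp_rot: [[0.161, 0.987, -0.002], [0.987, -0.161, -0.001], [-0.001, -0.002, -1.0]]
ft_force: [-0.1, 1.1, -3.3]
width: 0.155
```

Request:
step_arm(moves=[0,0,-0.2,0,0,0,0,0,0,-0.3,0,0,0,0])

```text
time: 8.95
tool_pos: [567.7, 207.0, 226.5]
tcp_rot: [[0.161, 0.987, 0.001], [0.987, -0.161, 0.0], [0.0, 0.001, -1.0]]
ft_force: [0.1, -0.9, -3.4]
width: 0.158
```

Request:
step_arm(moves=[0,0,-0.1,0,0,0,0,0,0,-0.2,0,0,0,0,0,0,-0.3,0,0,0,0])

```text
time: 9.32
tool_pos: [567.5, 207.0, 223.2]
tcp_rot: [[0.161, 0.987, 0.0], [0.987, -0.161, 0.0], [0.0, 0.0, -1.0]]
ft_force: [-0.2, -0.3, -2.3]
width: 0.155
```

Request:
step_arm(moves=[0,0,-0.1,0,0,0,0,0,0,-0.2,0,0,0,0])

```text
time: 9.57
tool_pos: [567.5, 206.8, 221.3]
tcp_rot: [[0.161, 0.987, 0.0], [0.987, -0.161, -0.0], [-0.0, 0.0, -1.0]]
ft_force: [0.1, -0.8, -1.6]
width: 0.153
```

Request:
step_arm(moves=[0,0,-0.1,0,0,0,0,0,0,-0.2,0,0,0,0])

```text
time: 9.82
tool_pos: [567.7, 206.4, 219.9]
tcp_rot: [[0.162, 0.987, 0.001], [0.987, -0.162, -0.0], [-0.0, 0.001, -1.0]]
ft_force: [-0.9, -2.7, 1.8]
width: 0.155
```

Contact: the vertical force rose from -3.4 to +1.8 N. I'm releasing slowly.

Request:
step_arm(moves=[0,0,0,0,0,0,0.15,0,0,0,0,0,0,0.2,0,0,0,0,0,0,0.3,0,0,0,0,0,0,0.5,0,0,0,0,0,0,0.6], newtons=20)

```text
time: 10.45
tool_pos: [567.5, 207.1, 219.2]
tcp_rot: [[0.161, 0.987, 0.0], [0.987, -0.161, 0.0], [0.0, 0.0, -1.0]]
ft_force: [0.1, -0.2, 0.0]
width: 0.603
```

Run:
```python
from h import *
np.set_printoptions(precision=1,suppress=True)
p,s=wrist()
print(s["tool_pos"],s["ft_force"],s["width"])
P=[("wrist",p),("side",camera("side"))]
for n,c in P:
  for t in("bin_bar","bin_lip","bay"):
    for r in mark_of(t,c):
      if r["position"][1]>-50: print(n,t,round(r["score"],2),np.array(r["position"]),np.array(proj(c,r["position"])))
b=cv2.resize(P[1][1]["image"][60:180,220:460],None,fx=2.5,fy=2.5,interpolation=cv2.INTER_CUBIC)
b=np.hstack([b,np.zeros((300,40,3),np.uint8)])
cv2.imwrite("pics/m4.png",np.vstack([p["image"][:300],b])[:,:,::-1])
```

```text
[567.5 207.1 219.2] [ 0.1 -0.2  0. ] 0.6031951484624588
wrist bin_bar 0.87 [567.6 190.7 200.1] [320.4 273.7]
wrist bin_lip 0.76 [579.7 271.  167.7] [318.4 106.7]
side bin_bar 0.68 [566.3 186.9 200.9] [331.6 124.5]
side bin_lip 0.88 [578.2 268.  168.3] [328.5 122.9]
side bay 0.86 [578.2 276.5 168.4] [327.9 121.9]
```

View pics/m4.png

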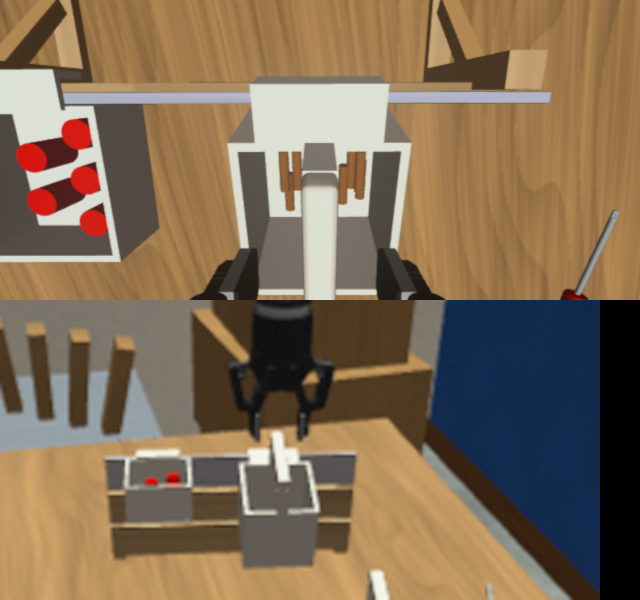

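The bin hangs by its lip, leaning forward about 0.2 rad as expected from the play in the slot, with its bar at wrist pixel (320,273). The fingers are clear of it, so I'm retreating straight up.

Request:
step_arm(moves=[0,0,2,0,0,0,0.6,0,0,5,0,0,0,0.6,0,0,9,0,0,0,0.6,0,0,13,0,0,0,0.6,0,0,13,0,0,0,0.6])

```text
time: 11.48
tool_pos: [569.3, 206.9, 353.2]
tcp_rot: [[0.161, 0.987, 0.008], [0.987, -0.161, 0.002], [0.003, 0.007, -1.0]]
ft_force: [-0.2, -0.6, -0.4]
width: 0.597
```

Request:
step_arm(moves=[0,-2,0,0,0,0,0.6,0,-6,0,0,0,0,0.6,0,-10,0,0,0,0,0.6,0,-10,0,0,0,0,0.6,0,-10,0,0,0,0,0.6])

```text
time: 12.1
tool_pos: [566.8, 106.6, 348.1]
tcp_rot: [[0.162, 0.987, -0.002], [0.987, -0.162, 0.0], [0.0, -0.002, -1.0]]
ft_force: [0.4, 0.0, -0.3]
width: 0.599
```

Run:
```python
from h import *
np.set_printoptions(precision=1,suppress=True)
bay=np.array([578,276,170]);n=np.array([.161,.987,0]);e=np.array([-.987,.161,0])
for k in range(2):
  p,s=wrist(); print(s["time"],s["tool_pos"],s["ft_force"])
  for nm,c in (("wrist",p),("side",camera("side")),("top",camera("top"))):
    for t in("bin_bar","bin_lip","tote_bar"):
      for r in mark_of(t,c):
        X=np.array(r["position"])
        if X[1]>-150: print(nm,t,round(r["score"],2),X,"bay frame",(X-bay)@n,(X-bay)@e,X[2]-170)
a=p["image"][100:400]
b=cv2.resize(camera("side")["image"][60:180,220:460],None,fx=2.5,fy=2.5,interpolation=cv2.INTER_CUBIC)
cv2.imwrite("pics/m5.png",np.vstack([a,np.hstack([b,np.zeros((300,40,3),np.uint8)])])[:,:,::-1])
```

```text
12.1 [566.8 106.6 348.1] [ 0.4  0.  -0.3]
wrist bin_bar 0.81 [566.2 191.1 200.7] bay frame -85.6961 -2.022300000000046 30.69999999999999
wrist tote_bar 0.79 [612.4 -77.4 142.6] bay frame -343.26739999999995 -90.85019999999997 -27.400000000000006
side bin_bar 0.92 [565.2 188.7 198.8] bay frame -88.22590000000001 -1.421700000000047 28.80000000000001
side bin_lip 0.68 [578.  267.  168.3] bay frame -8.883 -1.449 -1.6999999999999886
side tote_bar 0.93 [612.2 -77.5 146.8] bay frame -343.3983 -90.66890000000005 -23.19999999999999
top bin_bar 0.9 [570.5 187.4 200. ] bay frame -88.6557 -6.8621 30.0
top tote_bar 0.92 [617.2 -83.9 143.4] bay frame -348.91009999999994 -96.63430000000004 -26.599999999999994
12.7 [567.5 107.  349.2] [0.3 0.6 0.9]
wrist bin_bar 0.9 [564.9 189.5 200. ] bay frame -87.4846 -0.9967999999999786 30.0
wrist bin_lip 0.7 [567.6 194.6 200.7] bay frame -82.0162 -2.8406000000000233 30.69999999999999
wrist tote_bar 0.93 [612.4 -78.8 144.1] bay frame -344.6492 -91.07559999999998 -25.900000000000006
side bin_bar 0.7 [567.4 189.3 200.2] bay frame -87.27949999999998 -3.496499999999976 30.19999999999999
side bin_lip 0.85 [576.6 265.9 164.4] bay frame -10.194100000000018 -0.24430000000002622 -5.599999999999994
side tote_bar 0.66 [612.9 -77.6 149.4] bay frame -343.3843 -91.37589999999999 -20.599999999999994
top bin_bar 0.58 [568.  188.9 201.3] bay frame -87.5777 -4.1531 31.30000000000001
top tote_bar 0.89 [618.5 -80.5 143. ] bay frame -345.34499999999997 -97.37 -27.0
```

View pics/m5.png

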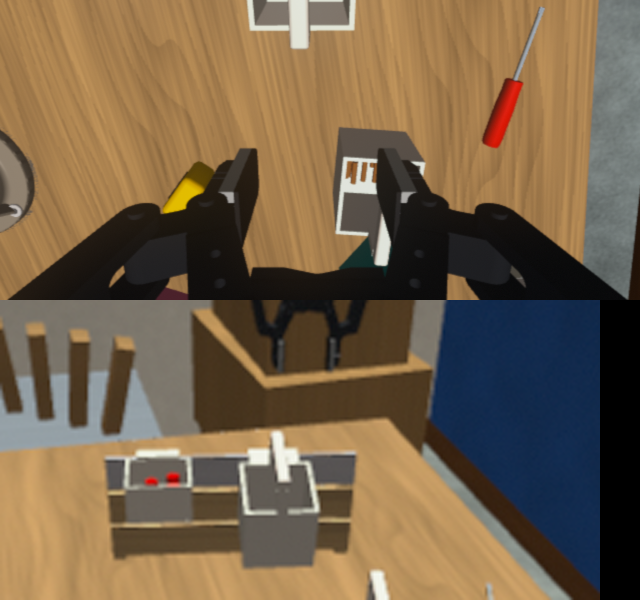

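The bin is still and within every limit, the tote hasn't moved, and the arm is clear. Handing in.

```bash
python3 -c "
from cell import *
finish_job()"
```

```text
the job is handed in; nothing more can be done
```

I hung the lipped white bin by its lip over the rail, near the middle of the empty stretch, and handed the job in at about 13 s of the allowed 48 s. I gripped it by its carrying bar, turned it about 6° to match the rail, and lowered it until the wrist force showed contact. I then opened the fingers slowly and moved the arm clear.

**Bin position:** in the last pictures the bar centre was about 87 mm in front of the rail, 30 mm above its top edge and 1 to 7 mm off the middle. All three are inside the limits. Two sets of readings about half a second apart agreed to within the networks' error, so the bin looks at rest.

**Bin tilt:** it leans forward by about 0.2 rad. My rough estimate from the bar and lip positions was nearer 0.25, above the 0.2 rad stated for the play but under the 0.3 limit. I put the difference down to error in the position readings, but did not measure the tilt separately.

**Squareness:** the bin was within about 1° of the rail when I released it, and it still looked square in the last picture.

**Lipless bin:** its readings stayed within a few millimetres of the start, which is within the measuring error.

**Check that disagreed:** my first estimate of the rail from the top camera was about 6 mm off the networks' position. A closer wrist-camera view settled it before I lowered the bin.

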